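# Refit the reagent cooler's lid with its hinge pin

### The arm

A 6-joint arm with a two-finger parallel gripper is mounted at the origin on the work surface. World frame = base frame: x ahead of the robot, y to its left, z up, the work surface at z = 0. Lengths are in m, angles in degrees, forces in N, time in s.
With the tool pointing down it reaches from about 0.4 to 0.825 m from the base axis. Payload 7 kg.
Tool frame: the origin (TCP) lies midway between the tips of the shut fingers; the grasp point (between the pads) lies 19 mm behind it; z points along the fingers, y is the line along which they close (so a half turn about z gives the same grasp; the last joint's range is limited). The gripper opens to 88 mm and grips with 3 to 60 N. Pads are 19 mm wide; open, the fingers measure 130 mm over their backs; the gripper's body (78 mm by 193 mm) begins 47 mm behind the grasp point.
Start: joints at [92.882, 20.546, 0.682, 0, -70.136, -16.507], TCP at [0.159, 0.656, 0.227] pointing down, gripper open.
Joint ranges: [-176.03, 176.03], [-82.01, 121.73], [-58.28, 71.71], [-173.87, 95.51], [-174.79, -0.11], [-173.66, 173.66]. Speed limits (degrees/s): [136.94, 136.94, 172.46, 180, 180, 180].

### API

Orientations are given as a 3x3 rotation matrix whose columns are the frame's x, y, z axes.
In Python, from rig import robot gives the robot as it stands. Calls block until the motion is done:
- robot.goto(position, orientation): joint-space move of the TCP to a pose.
- robot.servo_line(position, ori=None, speed=0.15): straight line of the TCP; ori=None keeps the orientation; speed is the mean speed in m/s.
- robot.movej(angles): joint-space move.
- robot.move_gripper(opening): opening from 0.0 (shut) to 1.0 (fully open); the grip force is fixed at half the most; returns when the fingers have stopped.
- robot.dwell(seconds).
- robot.ik(position, orientation): joint angles nearest the present ones, or None.
- robot.grab_frame(name): name is "scene" or "side" or "wrist"; returns (picture, depth): 400x640x3 uint8, red, green, blue; 400x640 float32, m along the optical axis (not along the pixel's ray), 0 where there is no reading.
- robot.camera_info(name): a dict with "vfov" (degrees; the focal length in pixels is half the picture's height over the tangent of half this angle, whatever the lens; pixels are square), "cx", "cy" (the principal point, pixels), "view" (4x4, takes a point from world to camera coordinates); the wrist camera has in their place "T_tool_cam" (4x4, takes a point from camera to tool coordinates, whose origin is the TCP and whose axes are the flange's). Camera axes: x right, y down, z forward; pixel columns grow to the right and rows downward; lengths in m; the calibration is good to about 2 mm. A picture is of the moment at which its call begins: read the wrist's pose just before it. camera_info takes no time and is no camera call.
A pose or a line that the arm cannot do raises robot.Unreachable and nothing moves.
- robot.job_done(): hands the job in; it is judged then, once.
Readings, each from a call of its own:
- robot.read_t(): time.
- robot.read_qpos(): joint angles.
- robot.read_qvel(): joint speeds.
- robot.read_effort(): joint torques, N m.
- robot.read_position(): TCP position.
- robot.read_tcp_rot(): TCP orientation.
- robot.read_force(): force on the tool from outside, world axes, zero at the start.
- robot.read_ft_torque(): the same for the moment, N m.
- robot.read_grip_width(): opening from 0.0 (shut) to 1.0 (fully open).
- robot.read_finger_force(): force on a finger pad.
Only numpy, scipy, OpenCV 4.12 (cv2) and the standard library are available. Lean on these libraries where they do the work, as an engineer would, in place of code of your own. Each camera call takes 0.05 s, during which the arm holds its last target. There are 200 camera calls.

### The job

Reattach the loose lid of the reagent cooler: push the lid back until it stops, with its hinge knuckles in line between the cooler's, then slide the hinge pin from its stand through all the knuckles from the probe-arm end until its knob rests against the first one. Leave the lid lying flat and closed, let go of everything, and do not shift or upset the bottles and other things standing about.

Things in the scene. Friction and masses are not known exactly. Their poses are not given: they have to be found in the camera images.
- cooler: white reagent cooler box, fixed to the table, 155 mm (x) by 150 mm (y), rim 90 mm high. Origin on the table; own x points from its front (robot side, x = -65 mm) to its hinge side (rear wall ends at x = +90 mm), y along the hinge, z up. The lid runs in x between two guides at the box's sides, 1.5 mm play each side, their tops 103 mm high
- hinge_mid (a point): middle of the hinge line, cooler x = 75, y = 0, z = 104 mm; line and axes parallel to the cooler's. Five aluminium knuckles, 28 mm outside, each 26 mm long with a 14.6 mm bore, 5 mm gaps, from y = +75 to -75 mm: first, third and fifth belong to the cooler, second and fourth to the lid. lid_bore comes here when the lid is home
- hinge_mouth (a point): mouth of the first knuckle on the hinge line (cooler y = +75 mm), where the pin goes in, travelling along the cooler's -y; axes as the cooler's
- probe_arm (a point): on the cooler: middle of the underside of a white fixed arm (cooler x = 45 to 170, y = 60 to 105, z = 194 to 220 mm) that hangs over the first knuckle; its column stands behind the hinge (x = 110 to 155, y = 20 to 70 mm). An upright gripper cannot come near the hinge mouth: it must lean outwards, hand towards cooler +y, by some 30 to 45 degrees
- lid_knob (a point): centre of the black square knob, 26 x 26 x 30 mm tall, on the loose grey lid (125 x 133 x 8 mm, 0.3 kg) that lies on the cooler's rim 15 to 30 mm forward (cooler -x) of its place. Axes nearly the cooler's. Slid along +x the lid meets a firm stop on the cooler's knuckles: it is then home, this point at cooler x = -15, y = 0, z = 113 mm
- lid_bore (a point): middle of the common axis of the lid's two knuckles (90 mm along the lid's +x from lid_knob and 9 mm lower)
- pin_mid (a point): hinge pin, loose, 0.12 kg: steel shaft, 12 mm diameter, 160 mm long, the last 14 mm tapering to a 5 mm tip, and a round aluminium knob 22 mm diameter, 40 mm long. Point mid-shaft on the axis. Own y runs from tip (y = -80) to knob (y = +80 to +120 mm); its roll about y is of no matter. The tip points to the robot's right, yaw within 0.4 rad of world y
- pin_shoulder (a point): on the pin's axis, at the face of the knob that meets the first knuckle when the pin is home (80 mm from pin_mid). With only two knuckles holding it, the released pin droops at the knob by up to some 10 mm
- pin_stand (a point): white fixed stand, base 70 x 150 x 10 mm; this point on its own middle, 75 mm up, where the pin's axis lies in the open notches of two uprights (at y = -56 and +56 mm, each 14 mm thick along y, 40 mm wide, tops 83 mm high); own y along the pin. The shaft is free between the uprights
- rack_c (a point): bystander, fixed grey block rack with eight short white capped vials, 90 x 150 mm, 60 mm high; point 30 mm up. Rack and pin stand change places, left and right of the cooler
- bottle_a_c (a point): bystander, white wedge-shaped reagent bottle 80 x 28 x 86 mm; point at its middle, 43 mm up
- bottle_b_c (a point): bystander, a second such reagent bottle; point 43 mm up
- jar_c (a point): bystander, round white jar, diameter 52 mm, 65 mm high; point 33 mm up
- driver_c (a point): bystander, screwdriver lying on the table; point near its middle
- bowl_c (a point): bystander, white bowl, diameter 84 mm, 35 mm high; point 18 mm up
- cup_c (a point): bystander, white cup, diameter 60 mm, 60 mm high; point 30 mm up

How it is judged (in metres and radians):
On the way, in this order (a step that is already met when the one before it is completed fails the run):
1. the lid is pushed home, its knuckles in line with the cooler's (distance between lid_bore and hinge_mid below 0.005 m and angle between the z axis of lid_bore and the z axis of cooler, either way round below 0.06 rad), for 0.2 s.
2. with the lid home, the pin is at least 40 mm into the knuckles (all of step 1 and y of pin_shoulder in the frame of cooler below 0.195 m and z of pin_mid in the frame of cooler between 0.09 and 0.118 m and distance between pin_shoulder and hinge_mouth below 0.121 m and angle between the y axis of pin_mid and the y axis of cooler, either way round below 0.07 rad), for 0.1 s.
At the end, for the whole second after the job is handed in: The pin is home through all five knuckles (its knob's face within 6 mm of the first knuckle's mouth, axis within 0.05 rad of the hinge line), the lid flat and in place (its bore axis within 5 mm of the hinge line's middle, level within 0.06 rad), pin and lid at rest (all of step 1 and distance between pin_shoulder and hinge_mouth below 0.006 m and angle between the y axis of pin_mid and the y axis of cooler, either way round below 0.05 rad and linear speed of each of pin, lid below 0.02 m/s); the robot touches nothing.
It fails at once if a bystander is shifted by more than 40 mm or knocked over (distance of any of bottle_a_c, bottle_b_c, jar_c, driver_c, bowl_c, cup_c from where it was at the start of the episode above 0.04 m or angle between any of bottle_a_c, bottle_b_c, jar_c, bowl_c, cup_c's own z axis and vertical above 0.6 rad).
It also fails if it takes over 64 s, if anything falls off the work surface, if the arm or the gripper's body presses on something with over 40 N, if the wrist force passes 120 N, or if a joint passes its speed limit or range.

## Working session

There is one attempt and no reset: what is moved stays moved. The work goes in short steps, each a Python script; the robot and the scene stay as the last script left them, time stands still between calls to the robot, and variables do not carry over. Pictures are saved under pics/ and viewed, at most 10 in all, crops included, and the job is handed in when it is done.

```bash
mkdir -p pics; ls; python3 - <<'E'
from rig import robot
import cv2,numpy as np
for n in("scene","side"):
    p,d=robot.grab_frame(n); cv2.imwrite(f"pics/{n}0.png",p[:,:,::-1]); np.save(f"pics/{n}0.npy",d); i=robot.camera_info(n); print(n,i)
print(robot.read_t(),robot.read_tcp_rot(),robot.camera_info("wrist"))
E
```

```text
pics
scene {'vfov': 48.836477948228676, 'cx': 321.7459301909204, 'cy': 194.7993571306456, 'view': array([[-0.53088837,  0.84743796,  0.00253944,  0.2511557 ],
       [ 0.62883369,  0.39594618, -0.66917472, -0.28303826],
       [-0.56808954, -0.35366019, -0.74310076,  1.55238126],
       [ 0.        ,  0.        ,  0.        ,  1.        ]])}
side {'vfov': 50.654931329753815, 'cx': 323.02347115047377, 'cy': 203.25067778531385, 'view': array([[ 0.94014995, -0.34074916,  0.00284243, -0.52871162],
       [-0.18661933, -0.52183884, -0.83238059,  0.24739339],
       [ 0.28511627,  0.78203212, -0.55419714,  0.88221296],
       [ 0.        ,  0.        ,  0.        ,  1.        ]])}
0.1 [[ 9.71841052e-01 -2.35637291e-01 -1.92326711e-04]
 [-2.35637309e-01 -9.71839898e-01 -1.50700149e-03]
 [ 1.68194977e-04  1.50988526e-03 -9.99998846e-01]] {'vfov': 64.73477745858392, 'cx': 321.2389070297574, 'cy': 196.34538867035693, 'T_tool_cam': array([[-7.46874338e-04, -9.52137317e-01, -3.05669712e-01,
         8.30664978e-02],
       [ 9.99999560e-01, -8.84730086e-04,  3.12463149e-04,
         5.32574083e-04],
       [-5.67943015e-04, -3.05669344e-01,  9.52137558e-01,
        -1.58224998e-01],
       [ 0.00000000e+00,  0.00000000e+00,  0.00000000e+00,
         1.00000000e+00]])}
```

View pics/scene0.png

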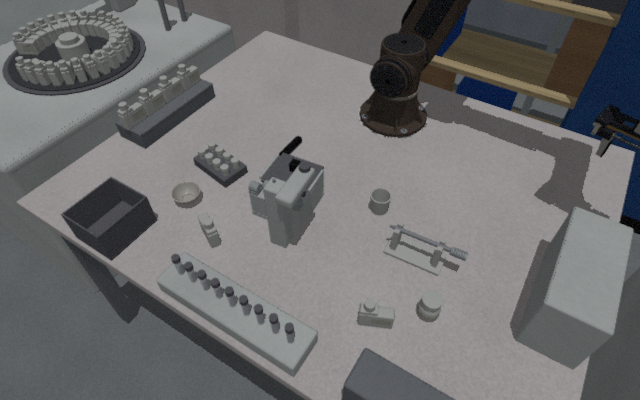

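View pics/side0.png

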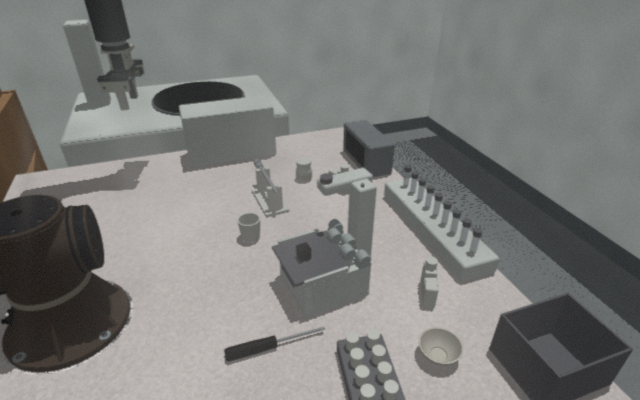

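The scene view shows the cooler at about (285,190), probe arm on its rear, and the pin stand at (425,245) left of it (+y) with the knob outward (460,253). The side view shows the lid knob at (303,250) and knuckles at (340,240).

```bash
cat > h.py <<'E'
import numpy as np,cv2
from rig import robot
def cloud(d,i,M):  # M cam->world
    f=200/np.tan(np.radians(i["vfov"]/2)); v,u=np.nonzero(d>0); z=d[v,u]
    P=np.c_[(u-i["cx"])/f*z,(v-i["cy"])/f*z,z]
    return P@M[:3,:3].T+M[:3,3],u,v
def fixed(n,d):
    i=robot.camera_info(n); return cloud(d,i,np.linalg.inv(i["view"]))
def wrist():
    T=np.eye(4);T[:3,3]=robot.read_position();T[:3,:3]=robot.read_tcp_rot()
    p,d=robot.grab_frame("wrist"); i=robot.camera_info("wrist")
    return p,d,T@i["T_tool_cam"],i
E
python3 - <<'E'
from h import *
H=np.zeros((280,400))
Ps=[]
for n in("scene","side"):
    P,u,v=fixed(n,np.load(f"pics/{n}0.npy")); Ps.append(P)
    c=((P[:,0]-.2)/.0025).astype(int); r=((P[:,1]+.4)/.0025).astype(int)
    m=(c>=0)&(c<280)&(r>=0)&(r<400)
    np.maximum.at(H,(c[m],r[m]),P[m,2])
H=np.clip(H/.25,0,1)*255
I=cv2.applyColorMap(H.astype(np.uint8),cv2.COLORMAP_TURBO)
for k in range(0,400,40): cv2.putText(I,"%.1f"%(-.4+k*.0025),(k,8),0,.3,(255,255,255)); I[:,k]=I[:,k]//2+60
for k in range(0,280,40): cv2.putText(I,"%.1f"%(.2+k*.0025),(0,k+8),0,.3,(255,255,255)); I[k]=I[k]//2+60
cv2.imwrite("pics/hm.png",cv2.resize(I,None,fx=2,fy=2,interpolation=0))
E
```

```text
(no output)
```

View pics/hm.png

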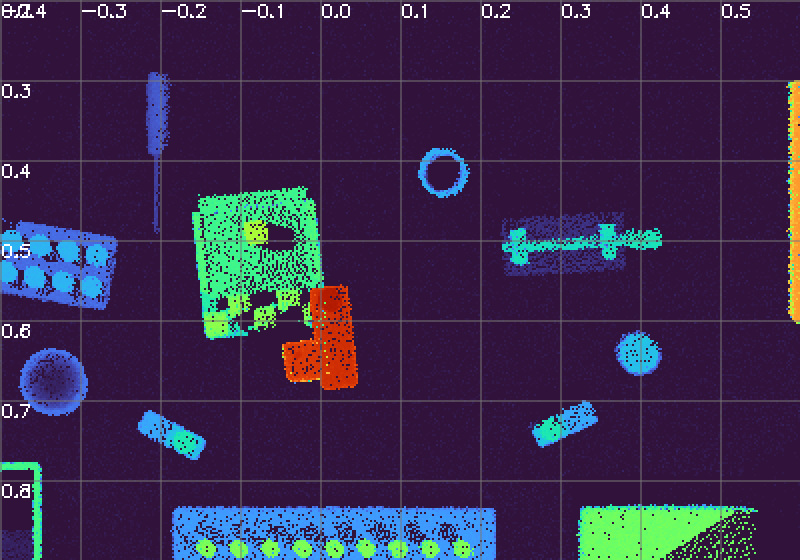

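```bash
cat > fit.py <<'E'
from h import *
from scipy.optimize import least_squares
def box(P,lo,hi):
    c=(np.array(lo)+hi)/2; q=abs(P-c)-(np.array(hi)-lo)/2
    return np.linalg.norm(np.maximum(q,0),axis=1)+np.minimum(q.max(1),0)
def cyl(P,x,z,r,y0,y1):
    q=np.c_[np.hypot(P[:,0]-x,P[:,2]-z)-r,abs(P[:,1]-(y0+y1)/2)-(y1-y0)/2]
    return np.linalg.norm(np.maximum(q,0),axis=1)+np.minimum(q.max(1),0)
def cooler(P):
    k=[cyl(P,.075,.104,.014,y-.013,y+.013) for y in(-.062,0,.062)]
    return np.min(k+[box(P,[.045,.06,.194],[.170,.105,.220]),box(P,[.11,.02,0],[.155,.07,.22]),box(P,[-.065,-.075,0],[.09,.075,.09])],0)
def hinge(P): # cooler knuckles only, no box
    return np.min([cyl(P,.075,.104,.014,y-.013,y+.013) for y in(-.062,0,.062)],0)
def lid(P): # origin lid_knob, z=0 at 0.113
    return np.min([box(P,[-.013,-.013,-.015],[.013,.013,.015])]+[cyl(P,.09,-.009,.014,y-.013,y+.013) for y in(-.031,.031)],0)
def stand(P): # uprights + base
    return np.min([box(P,[-.035,-.075,-.075],[.035,.075,-.065])]+[box(P,[-.02,y-.007,-.075],[.02,y+.007,.008]) for y in(-.056,.056)],0)
def pin(P): return np.minimum(cyl(P,0,0,.006,-.068,.08),cyl(P,0,0,.011,.08,.12))
def loc(P,p):
    c,s=np.cos(p[2]),np.sin(p[2]); Q=P-[p[0],p[1],p[3]]
    return np.c_[Q[:,0]*c+Q[:,1]*s,-Q[:,0]*s+Q[:,1]*c,Q[:,2]]
def fit(sdf,P,p0,z0=0,freez=False,gate=(.02,.008,.005)):
    p=np.array([*p0,z0],float)
    for g in gate:
        S=P[abs(sdf(loc(P,p)))<g]
        S=S[S[:,2]>.012]
        n=4 if freez else 3
        f=lambda q:sdf(loc(S,np.r_[q,p[n:]]))
        r=least_squares(f,p[:n],loss="soft_l1",f_scale=.001,x_scale=.01); p[:n]=r.x
    return p,len(S),np.median(abs(f(p[:n])))
E
cat > f0.py <<'E'
from fit import *
Ps={n:fixed(n,np.load(f"pics/{n}0.npy"))[0] for n in("scene","side")}
Ps["both"]=np.vstack(list(Ps.values()))
np.set_printoptions(precision=4,suppress=True)
for n,P in Ps.items():
    print(n)
    R=P[(P[:,0]>.4)&(P[:,0]<.72)&(P[:,1]>-.18)&(P[:,1]<.07)]
    c=fit(cooler,R,[.515,-.085,.09],0,True); print("cool",*c)
    c=c[0]; M=lambda x,y:[c[0]+x*np.cos(c[2])-y*np.sin(c[2]),c[1]+x*np.sin(c[2])+y*np.cos(c[2]),c[2]]
    try:print("lid",*min((fit(lid,R[R[:,2]>.099],M(x,0),.113) for x in(-.03,-.04)),key=lambda a:a[2]/a[1]))
    except Exception as e:print(e)
    R=P[(P[:,0]>.44)&(P[:,0]<.56)&(P[:,1]>.2)&(P[:,1]<.45)]
    print("stand",*fit(stand,R,[.504,.303,.05],.075,True))
    print("pin",*fit(pin,R[R[:,2]>.06],[.504,.303,.05],.075,True))
E
python3 f0.py
```

```text
scene
cool [ 0.5236 -0.0765  0.1105  0.0072] 3370 0.0008462180985397555
lid [ 0.4907 -0.0815  0.0472  0.113 ] 143 0.0010832222856299763
stand [0.5046 0.3057 0.0627 0.0757] 483 0.0011251955264193515
pin [0.5046 0.3046 0.0636 0.0746] 465 0.0011570970338125632
side
cool [ 0.5236 -0.0755  0.111   0.0078] 6827 0.0007837693607156554
lid [ 0.4903 -0.0783  0.1141  0.113 ] 537 0.0006941307503874478
stand [0.5044 0.306  0.0613 0.0743] 576 0.001189507719827395
pin [0.5047 0.3036 0.062  0.0744] 210 0.000851319891325007
both
cool [ 0.5236 -0.0757  0.1104  0.0077] 10197 0.0008403905070581419
lid [ 0.4902 -0.0784  0.1145  0.113 ] 662 0.0007584906795009222
stand [0.5045 0.306  0.0631 0.0753] 1058 0.0011596679078941206
pin [0.5046 0.3043 0.0631 0.0745] 678 0.0010772287578925993
```

```bash
cat > m1.py <<'E'
from fit import *
np.set_printoptions(precision=4,suppress=True)
P=np.vstack([fixed(n,np.load(f"pics/{n}0.npy"))[0] for n in("scene","side")])
R=P[(P[:,0]>.4)&(P[:,0]<.72)&(P[:,1]>-.18)&(P[:,1]<.07)]
def refit(R,p,tag):
    Q=loc(R,p); lidt=(Q[:,0]<.06)&(Q[:,2]>.083)&(Q[:,2]<.15)
    print(tag,*fit(cooler,R[~lidt],p[:3],0,False)); a=fit(cooler,R[~lidt],p[:3],0,True); print("  freez",*a)
    return a[0]
p=refit(R,np.array([.5236,-.0757,.11,0]),"fixed")
c,s=np.cos(p[2]),np.sin(p[2]); X=np.array([c,s,0]);Y=np.array([-s,c,0]);Z=np.array([0,0,1.])
O=np.array([p[0],p[1],0])
pos=O-.02*X+.30*Z
for sgn in(-1,1):
    q=robot.ik(pos,np.c_[sgn*X,-sgn*-1*-1*Y if 0 else -sgn*Y,-Z]); print(sgn,q)
robot.goto(pos,np.c_[-X,Y,-Z])
im,d,T,i=wrist(); cv2.imwrite("pics/w1.png",im[:,:,::-1])
W,_,_=cloud(d,i,T); np.save("pics/w1cloud.npy",W)
pw=refit(W,p,"wrist")
print("lid wrist",*fit(lid,W[W[:,2]>.1],[.4902,-.0784,.11],.113,True))
print(robot.read_t())
E
python3 m1.py
```

```text
fixed [ 0.5237 -0.0757  0.1107  0.    ] 7919 0.00076889644679419
  freez [ 0.5237 -0.0757  0.1107 -0.0011] 8009 0.0007696500336504472
-1 [ 13.3055   2.3853 -12.8514   0.     -74.7633 -96.962 ]
1 [ 13.3055   2.3853 -12.8514   0.     -74.7633  83.038 ]
wrist [ 0.5223 -0.074   0.1063  0.    ] 6094 0.00048694140059154806
  freez [ 0.5222 -0.074   0.1062 -0.0006] 6136 0.0005224578195791932
lid wrist [ 0.4886 -0.0766  0.1123  0.1128] 1701 0.0004309341077388864
3.0167
```

View pics/w1.png

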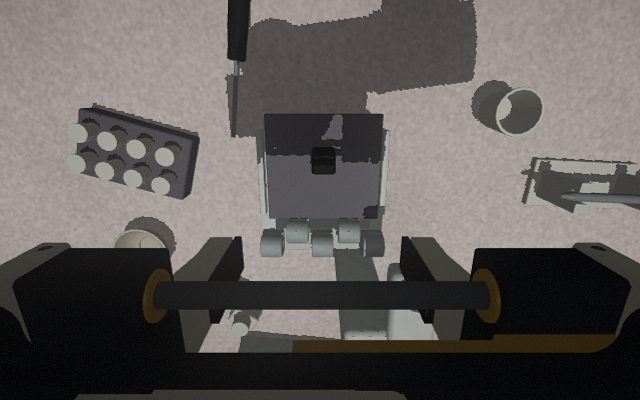

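The wrist view shows the lid with knob at (323,160) and the knuckles at y≈240 (lid pair at (297,230) and (348,230)), forward of home by about 19 mm as fitted. Now pushing the lid.

```bash
cat >> h.py <<'E'
C=np.array([.523,-.0750,.1083])
def frame():
    c,s=np.cos(C[2]),np.sin(C[2]); return np.array([C[0],C[1],0]),np.array([[c,-s,0],[s,c,0],[0,0,1.]])
def toc(p): O,B=frame(); return B.T@(np.array(p)-O)   # world->cooler
def tow(p): O,B=frame(); return O+B@np.array(p)
E
python3 - <<'E'
from h import *
np.set_printoptions(precision=4,suppress=True)
O,B=frame(); L=np.array([.489,-.077,.113]); l=toc(L); print("lid rel",l)
R=np.c_[-B[:,0],B[:,1],-B[:,2]]
robot.move_gripper(0.0)
robot.goto(tow([l[0]-.042,0,.15]),R)
robot.servo_line(tow([l[0]-.042,0,.109]),speed=.1)
robot.dwell(.1)
f0=robot.read_force(); x=l[0]-.042; print("f0",f0,robot.read_t())
robot.servo_line(tow([l[0]-.028,0,.109]),speed=.06)
x=l[0]-.028
while x<-.025:
    x+=.002; robot.servo_line(tow([x,0,.109]),speed=.04)
    f=B.T@(np.array(robot.read_force())-f0); print(round(x,4),f,toc(robot.read_position())[0],round(robot.read_t(),2))
    if f[0]<-14: break
E
```

```text
lid rel [-0.034   0.0017  0.113 ]
f0 [-0.4955 -0.5855 -0.6956] 5.7833
-0.06 [1.0854 0.1881 0.6952] -0.06005344786031248 6.42
-0.058 [0.8868 0.3312 1.035 ] -0.05796145788920926 6.67
-0.056 [-1.4105  0.1503  0.1224] -0.05621849153467044 6.92
-0.054 [-1.0261 -0.1451 -0.303 ] -0.05382569411703222 7.17
-0.052 [ 0.7976  0.4917 -0.3814] -0.05170381922618649 7.42
-0.05 [-0.5593  0.4212  1.0338] -0.04967968174450464 7.67
-0.048 [0.7123 0.8486 0.5155] -0.04772200102748014 7.92
-0.046 [ 0.5075 -0.1221  0.1964] -0.04572839732429792 8.17
-0.044 [-0.3468  0.9521  0.2899] -0.04375057633370939 8.42
-0.042 [-0.735   0.8653  0.0719] -0.041707906061124754 8.67
-0.04 [-0.2607  0.6932 -0.3826] -0.03971704912511477 8.92
-0.038 [-4.6963  0.4442  4.7119] -0.039468224800832626 9.17
-0.036 [-10.2623   2.3147   7.7995] -0.03943208061402563 9.42
-0.034 [-16.9298   2.5705  13.1705] -0.03944354984296508 9.67
```

```bash
cat > m2.py <<'E'
from fit import *
np.set_printoptions(precision=4,suppress=True)
O,B=frame(); R=np.c_[-B[:,0],B[:,1],-B[:,2]]
p=robot.read_position(); robot.servo_line(p-.02*B[:,0],speed=.15)
robot.goto(tow([-.03,0,.30]),R)
im,d,T,i=wrist(); W,_,_=cloud(d,i,T)
Q=loc(W,np.r_[C,0]); lidt=(Q[:,0]<.06)&(Q[:,2]>.083)&(Q[:,2]<.15)
c=fit(cooler,W[~lidt],C,0,False); print("cool",*c)
print("hinge",*fit(hinge,W[W[:,2]>.095],c[0][:3],0,True,gate=(.008,.005)))
h=c[0]; b=tow([-.015,0,0])
l=fit(lid,W[W[:,2]>.1],[b[0],b[1],C[2]],.113,True); print("lid",*l, "rel",loc(np.array([[*l[0][:2],.113]]),h))
ps=np.array([.5046,.3040,.063]); 
def fr(yaw): c,s=np.cos(yaw),np.sin(yaw); return np.array([[c,-s,0],[s,c,0],[0,0,1.]])
def lean(yaw,a): a=np.radians(a);c,s=np.cos(a),np.sin(a); return fr(yaw)@np.array([[0,1,0],[c,0,-s],[-s,0,-c]])
robot.move_gripper(1.0)
robot.goto(np.array([*ps[:2],.29])+fr(ps[2])@[0,0.0,0],lean(ps[2],0))
im,d,T,i=wrist(); W,_,_=cloud(d,i,T); cv2.imwrite("pics/w2.png",im[:,:,::-1]); np.save("pics/w2cloud.npy",W)
W=W[(abs(W[:,0]-.505)<.06)&(abs(W[:,1]-.305)<.14)]
print("stand",*fit(stand,W,ps,.075,True)); print("pin",*fit(pin,W[W[:,2]>.06],ps,.075,True))
print("t",robot.read_t(),robot.read_qpos())
for a in(30,35,40):
    r=lean(ps[2],a); g=np.array([*ps[:2],.075])+fr(ps[2])@[0,.027,0]; print(a,robot.ik(g+.019*r[:,2],r),robot.ik(g+.019*r[:,2]+[0,0,.1],r))
    r=lean(C[2],a)
    for y in(.19,.105): print("  ",y,robot.ik(tow([.075,y,.104])+.019*r[:,2],r))
E
python3 m2.py
```

```text
cool [ 0.5221 -0.0754  0.1127  0.    ] 1200 0.0004246709398451204
hinge [ 0.5209 -0.0753  0.1103 -0.0026] 563 0.001355132709485462
lid [ 0.5074 -0.0745  0.1468  0.1129] 734 0.0005027413154192369 rel [[-0.0145  0.0026  0.113 ]]
stand [0.5034 0.3069 0.0622 0.0751] 1358 0.000587754494555285
pin [0.503  0.3061 0.0635 0.0751] 2164 0.00043024275601338466
t 15.6833 [ 50.0514  10.5101  -4.7745  -0.0005 -74.7083 133.5244]
30 [ 61.077   34.0075 -14.6851  16.8409 -68.1437 112.4874] [ 61.1526  28.3186  -9.4526  15.8842 -78.6411 115.6385]
   0.19 [ 43.8751  26.2685 -27.831   27.6532 -58.5107 122.9769]
   0.105 [ 36.3484  24.1288 -32.8734  32.3661 -53.8724 125.6679]
35 [ 62.107   36.3926 -13.2173  18.3563 -72.1206 110.8413] [ 62.1726  30.6525  -8.4184  17.5763 -82.163  114.1257]
   0.19 [ 45.3785  28.1288 -28.0793  30.4398 -61.3631 119.4238]
   0.105 [ 37.919   25.7804 -33.7118  35.8367 -56.4488 121.2109]
40 [ 63.0201  38.8663 -11.7271  19.6946 -76.0766 109.4406] [ 63.0708  33.0485  -7.4098  19.1206 -85.6503 112.8137]
   0.19 [ 46.7397  30.1661 -28.1432  32.8053 -64.3823 116.2819]
   0.105 [ 39.3621  27.6542 -34.285   38.7459 -59.295  117.2598]
```

View pics/w2.png

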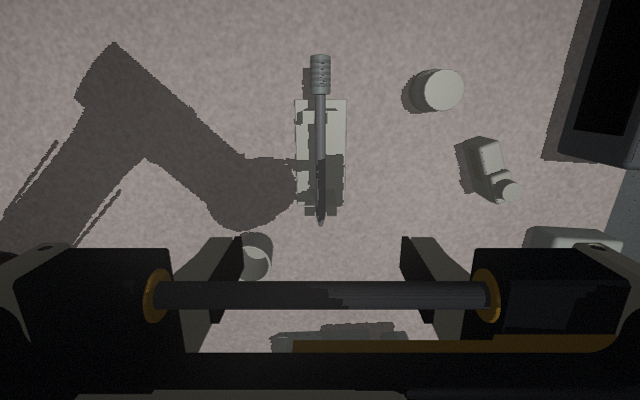

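The view shows the pin in the stand, knob at (320,70), tip at (320,222), jar (440,90) and bottle clear. Grasp the shaft leaning 35°.

```bash
sed -i 's/^C=.*/C=np.array([.5225,-.0750,.1095])/' h.py; cat >> h.py <<'E'
def fr(yaw): c,s=np.cos(yaw),np.sin(yaw); return np.array([[c,-s,0],[s,c,0],[0,0,1.]])
def lean(yaw,a): a=np.radians(a);c,s=np.cos(a),np.sin(a); return fr(yaw)@np.array([[0,1,0],[c,0,-s],[-s,0,-c]])
E
python3 - <<'E'
from h import *
np.set_printoptions(precision=4,suppress=True)
g=np.array([.5036,.3056,.075])+fr(.063)@[0,.024,0]; r=lean(.063,35); t=g+.019*r[:,2]
robot.goto(t-.09*r[:,2],r)
f0=np.array(robot.read_force())
robot.servo_line(t,speed=.1); print("f",robot.read_force()-f0)
robot.move_gripper(0.0); robot.dwell(.1)
print(robot.read_grip_width()*.088,robot.read_finger_force(),robot.read_force()-f0,robot.read_position()-t)
robot.servo_line(t+[0,0,.05],speed=.08); robot.dwell(.1)
print(robot.read_grip_width()*.088,robot.read_force()-f0,robot.read_t())
im,d,T,i=wrist(); cv2.imwrite("pics/w3.png",im[:,:,::-1]); np.save("pics/w3d.npy",d)
# points in tool frame
W,u,v=cloud(d,i,i["T_tool_cam"]); np.save("pics/w3tool.npy",W)
E
```

```text
f [ 0.4512  0.1711 -0.7856]
0.011042221103653119 30.000121593475342 [ 1.0873 -0.5474 -0.9306] [-0. -0.  0.]
0.01107448584224354 [ 0.9357 -1.0983 -2.0917] 19.6333
```

View pics/w3.png

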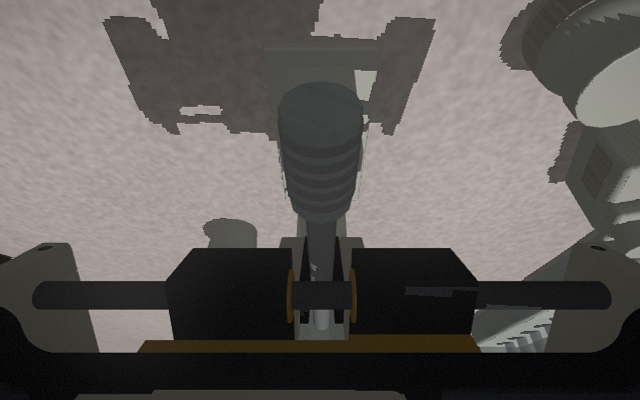

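```bash
cat >> fit.py <<'E'
from scipy.spatial.transform import Rotation as Ro
def fitpin(W,a,yg,p0=None): # W in tool frame; a lean deg; grasp at pin y=yg. returns [dx,dy,dz,pitch(about x),yaw(about z)] in nominal (pin-like) frame at grasp point, and count
    N=lean(0,a)  # tool->nominal pin axes
    P=(W-[0,0,-.019])@N.T
    P=P[(P[:,1]>.0)&(P[:,1]<.13)&(np.hypot(P[:,0],P[:,2])<.03)]
    p=np.zeros(5) if p0 is None else p0
    def tr(p,S): return (S-p[:3])@Ro.from_euler("xz",p[3:]).as_matrix()+[0,yg,0]
    for g in(.008,.004,.003):
        m=abs(pin(tr(p,P)))<g; Q=tr(p,P); m&=Q[:,1]>.06; S=P[m]
        p=least_squares(lambda q:pin(tr(q,S)),p,loss="soft_l1",f_scale=.001,x_scale=[.01]*3+[.1]*2).x
    return p,len(S),np.median(abs(pin(tr(p,S))))
E
python3 - <<'E'
from fit import *
np.set_printoptions(precision=4,suppress=True)
W=np.load("pics/w3tool.npy"); print(*fitpin(W,35,.024))
E
```

```text
[-0.0003  0.0023  0.0002 -0.0044  0.002 ] 10440 0.0002988364961593673
```

```bash
sed -i 's/^C=.*/C=np.array([.5223,-.0748,.1090])/' h.py; python3 - <<'E'
from fit import *
np.set_printoptions(precision=4,suppress=True)
r=lean(C[2],35); O,B=frame(); yg=.0217
def tcp(y,x=.075,z=.104): return tow([x,y,z])+.019*r[:,2]
robot.servo_line(robot.read_position()+[0,0,.03],speed=.15)
robot.goto(tcp(.23,z=.16),r)
robot.servo_line(tcp(.23),speed=.12)
p,d=robot.grab_frame("side"); cv2.imwrite("pics/s2.png",p[60:360,180:480,::-1].repeat(2,0).repeat(2,1)); W=fixed("side",d)[0]
W=W[(W[:,0]>.4)&(W[:,0]<.72)&(W[:,1]>-.18)&(W[:,1]<.07)]
c=C+[.0014,-.0010,.001]; Q=loc(W,np.r_[c,0]); lt=(Q[:,0]<.06)&(Q[:,2]>.083)&(Q[:,2]<.15)
c=fit(cooler,W[~lt],c,0,False,gate=(.006,.005)); print(*c); c=c[0]
b=np.r_[c[:2],0]+fr(c[2])@[-.015,0,0]
l=fit(lid,W[W[:,2]>.1],[b[0],b[1],c[2]],.113,False,gate=(.006,.005)); print(*l,"rel",loc(np.array([[*l[0][:2],.113]]),c))
robot.dwell(.1); print(robot.read_force(),robot.read_t(), toc(robot.read_position()-.019*np.array(robot.read_tcp_rot())[:,2]))
E
```

```text
[ 0.5236 -0.0755  0.1108  0.    ] 4947 0.000672853447855927
[ 0.5086 -0.0762  0.1263  0.113 ] 537 0.0009411782482280362 rel [[-0.015  0.001  0.113]]
[-0.5094  0.9512 -0.9083] 21.5583 [0.0754 0.2305 0.1048]
```

View pics/s2.png

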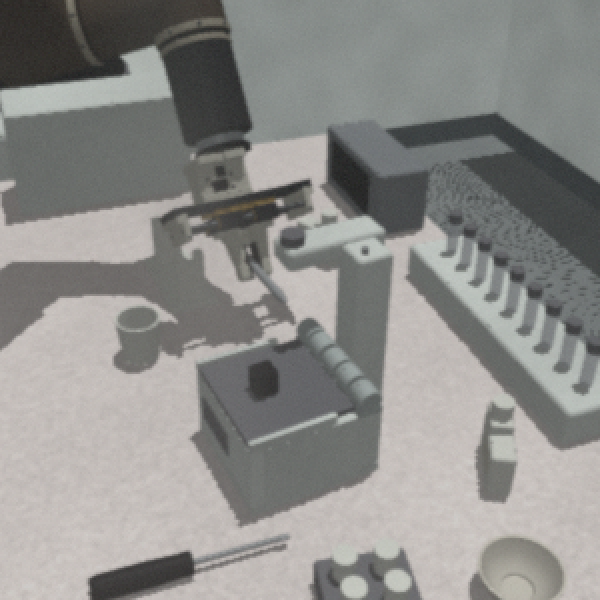

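The crop shows the lid flat with all five knuckles in line, and the pin tip (285,298) pointing at the first knuckle mouth (308,328). Inserting with force feedback.

```bash
cat > ins.py <<'E'
from fit import *
np.set_printoptions(precision=4,suppress=True)
O,B=frame()
def insert(a,y,y1,x=.075,z=.104,step=.005,fmax=12,lim=.003,speed=.05):
    r=lean(C[2],a); robot.dwell(.05); f0=np.mean([robot.read_force() for _ in range(5)],0)
    x0,z0=x,z
    while y>y1+1e-6:
        y=max(y-step,y1)
        robot.servo_line(tow([x,y,z])+.019*r[:,2],speed=speed)
        f=B.T@(np.mean([robot.read_force() for _ in range(3)],0)-f0)
        print(round(y,4),round(x,4),round(z,4),f,round(robot.read_t(),2))
        if f[1]>fmax: return y,x,z,False
        for k,n in((0,"x"),(2,"z")):
            if abs(f[k])>1.2:
                if k==0: x=np.clip(x+1.5e-4*f[0],x0-lim,x0+lim)
                else: z=np.clip(z+1.5e-4*f[2],z0-lim,z0+lim)
    return y,x,z,True
E
python3 - <<'E'
from ins import *
robot.servo_line(tow([.075,.185,.104])+.019*lean(C[2],35)[:,2],speed=.1)
print(insert(35,.185,.105))
E
```

```text
0.18 0.075 0.104 [ 0.7452 -0.5051 -0.7478] 22.46
0.175 0.075 0.104 [-0.0503 -0.0589  0.1025] 22.71
0.17 0.075 0.104 [-1.0305 -0.394  -1.2144] 22.96
0.165 0.075 0.1038 [-0.0702 -0.9953 -0.2111] 23.21
0.16 0.075 0.1038 [ 0.0215 -0.023  -0.6246] 23.46
0.155 0.075 0.1038 [-0.4738 -0.1403 -0.143 ] 23.71
0.15 0.075 0.1038 [-0.0355 -0.9183 -1.1343] 23.96
0.145 0.075 0.1038 [ 1.1788 -0.1071 -1.1553] 24.21
0.14 0.075 0.1038 [-0.3016 -1.4701 -0.4154] 24.46
0.135 0.075 0.1038 [ 1.2176  0.1029 -0.3937] 24.71
0.13 0.0752 0.1038 [ 0.0114 -0.1063 -1.3157] 24.96
0.125 0.0752 0.1036 [ 0.72    0.2749 -1.2045] 25.21
0.12 0.0752 0.1034 [ 0.3573 -0.2579 -0.8952] 25.46
0.115 0.0752 0.1034 [-0.2669 -0.5179 -1.1393] 25.71
0.11 0.0752 0.1034 [ 0.3737 -1.2569 -1.6421] 25.96
0.105 0.0752 0.1032 [ 0.088  -0.737  -0.7628] 26.21
(0.105, np.float64(0.0751826326278908), np.float64(0.10319350764389772), True)
```

```bash
python3 - <<'E'
from ins import *
y,x,z,ok=insert(35,.105,.099,x=.0752,z=.1034,step=.003); 
r=lean(C[2],35)
robot.move_gripper(0.6)
robot.servo_line(robot.read_position()-.09*r[:,2],speed=.15)
r=lean(C[2],40); yk=.099+.0583+.027
robot.servo_line(tow([.075,yk,.100])-.051*r[:,2],r,speed=.1) 
robot.dwell(.2)
im,d,T,i=wrist(); cv2.imwrite("pics/w4.png",im[:,:,::-1]); W,_,_=cloud(d,i,i["T_tool_cam"]); np.save("pics/w4tool.npy",W)
np.save("pics/w4T.npy",np.r_[robot.read_position(),np.array(robot.read_tcp_rot()).ravel()])
# world-> cooler frame fit of the pin: nominal grip point 70 mm ahead of TCP-19
Wl=W-[0,0,.070]
for dz in(0,-.006): print(*fitpin(Wl,40,.107,np.array([0,0,dz,0,0])))
print(robot.read_t())
E
```

```text
0.102 0.0752 0.1034 [0.2547 0.8851 0.8007] 26.51
0.099 0.0752 0.1034 [-1.1924  0.0213  1.2467] 26.76
[-0.      0.0007 -0.0029 -0.0544 -0.0047] 976 0.00033220001437172207
[-0.      0.0007 -0.0029 -0.0544 -0.0047] 976 0.0003322000154542164
29.5917
```

View pics/w4.png

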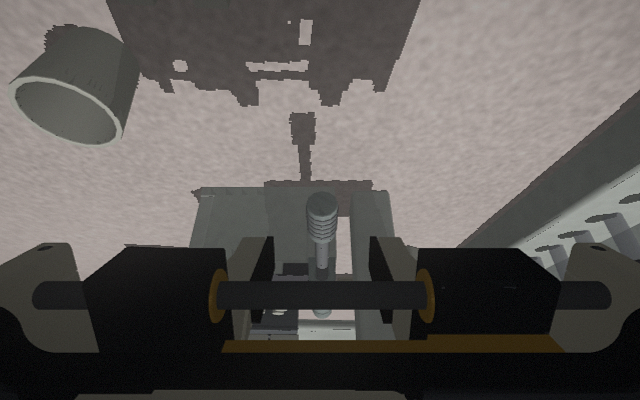

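The view shows the pin held in the knuckles, knob drooping at (321,215), centred between the open fingers. Grasp with matching pitch, level it, and slide home.

```bash
python3 - <<'E'
from ins import *
yk=.1843+.0007; th=40+np.degrees(.0544); r=lean(C[2],th)
f0=np.array(robot.read_force())
t=tow([.075,yk,.0971])
robot.servo_line(t-.031*r[:,2],r,speed=.1)
robot.servo_line(t+.019*r[:,2],speed=.1)
robot.move_gripper(0.0); robot.dwell(.1)
print(robot.read_grip_width()*.088,B.T@(robot.read_force()-f0),robot.read_t())
r=lean(C[2],40)
robot.servo_line(tow([.0752,yk,.1036])+.019*r[:,2],r,speed=.05); robot.dwell(.1)
f1=B.T@(robot.read_force()-f0); print(f1)
print(insert(40,yk,.0985,x=.0752,z=.1036,step=.004,fmax=9))
E
```

```text
0.021024885610598416 [-0.0602  1.3767 -0.0499] 31.3333
[-1.1838  0.8881 -0.7114]
0.181 0.0752 0.1036 [-0.8456 -0.4818 -0.3309] 32.0
0.177 0.0752 0.1036 [-1.3032 -0.6729  0.3869] 32.25
0.173 0.075 0.1036 [-0.1835 -0.7592  0.8846] 32.5
0.169 0.075 0.1036 [-0.8408  0.6431 -0.1463] 32.75
0.165 0.075 0.1036 [ 0.3295 -1.3267 -0.8078] 33.0
0.161 0.075 0.1036 [-0.1162 -0.5545  1.1385] 33.25
0.157 0.075 0.1036 [-0.7141  0.6977  0.3469] 33.5
0.153 0.075 0.1036 [-1.1412 -0.2086  1.0216] 33.75
0.149 0.075 0.1036 [-0.8304 -0.0272  0.8593] 34.0
0.145 0.075 0.1036 [-0.5265 -0.027   0.4165] 34.25
0.141 0.075 0.1036 [-1.2695  0.2812  0.7748] 34.5
0.137 0.0748 0.1036 [-0.12   -0.7801  0.8865] 34.75
0.133 0.0748 0.1036 [-0.7629 -0.5657  0.7266] 35.0
0.129 0.0748 0.1036 [-0.6031 -0.2789  0.4204] 35.25
0.125 0.0748 0.1036 [-1.8422  0.1569  0.4611] 35.5
0.121 0.0745 0.1036 [-0.5071 -0.8822  0.6143] 35.75
0.117 0.0745 0.1036 [-0.7472  0.6674 -0.1169] 36.0
0.113 0.0745 0.1036 [-0.4153  0.1259 -1.0483] 36.25
0.109 0.0745 0.1036 [-0.8272 -0.1583  1.1469] 36.5
0.105 0.0745 0.1036 [ 0.3235 -0.6822  0.006 ] 36.75
0.101 0.0745 0.1036 [-1.9283  7.2973 -0.0091] 37.0
0.0985 0.0742 0.1036 [-8.8846 20.0519  2.4779] 37.25
(0.0985, np.float64(0.07424851289822726), 0.1036, False)
```

```bash
python3 - <<'E'
from ins import *
r=lean(C[2],40)
robot.servo_line(tow([.0748,.101,.1036])+.019*r[:,2],speed=.05)
robot.move_gripper(0.6)
robot.servo_line(robot.read_position()-.07*r[:,2],speed=.12); robot.dwell(.2)
pos=robot.read_position(); im,d,T,i=wrist(); W,_,_=cloud(d,i,i["T_tool_cam"])
g=B.T@(tow([.075,.101,.104])-pos); Nom=lean(0,40)  # expected grip point in tool frame
Wl=W-(Nom.T@g+[0,0,.019]); p=fitpin(Wl,40,.106); print(*p,"shoulder y",.101+p[0][1]-.106+.08)
robot.servo_line(pos-.08*r[:,2]+.05*B[:,1],speed=.15)
im,d=robot.grab_frame("side"); cv2.imwrite("pics/s3.png",im[60:360,180:480,::-1].repeat(2,0).repeat(2,1)); W=fixed("side",d)[0]
c=np.array([.5236,-.0755,.1108,0]); b=np.r_[c[:2],0]+fr(c[2])@[-.015,0,0]
l=fit(lid,W[W[:,2]>.1],[b[0],b[1],c[2]],.113,True,gate=(.006,.005)); print(*l,"rel",loc(np.array([[*l[0][:2],.113]]),c)); print(robot.read_t())
E
```

```text
[ 0.0005  0.0001 -0.001  -0.0136 -0.0066] 995 0.0003390647431864638 shoulder y 0.07508690976454499
[ 0.5087 -0.0762  0.1249  0.1125] 538 0.0007588876980126032 rel [[-0.0149  0.0009  0.113 ]]
40.2083
```

View pics/s3.png

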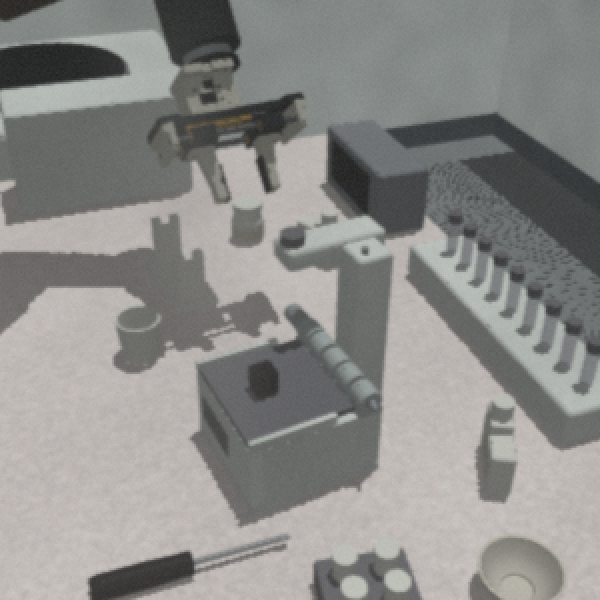

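The crop shows the pin through all the knuckles: the knob is against the first at (295,315), the tip shows at (375,402), and the lid is flat. The fitted shoulder sits at y = 75.1 mm, so I'm handing in.

```bash
python3 -c "
from rig import robot
print(robot.job_done())"
```

```text
the job is handed in; nothing more can be done
None
```

The job is handed in after about 40 s of robot time: the lid is home and flat, the pin is through all five knuckles with its knob against the first (fitted gap about 0.1 mm), everything is released, and none of the bystanders in the last view looked moved; the judge's verdict was not shown.

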